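Thumb the gravity latch and open the gate of the drying bay

TASK

The next tray of finds is due in the drying bay. Press the red thumb lever on the gate gently down until the latch bar is up out of its catch, keep it down while you push the gate inwards off the catch, then swing the gate slowly wide open and let go. Use the lever, not the bar itself; never force the latch or the gate, and leave the things standing around where they are.

Things in the scene. Friction and masses are not known exactly. Their poses are not given: they have to be found in the camera images.
- bay: Drying bay fixed on the bench: fence of 20 mm aluminium profile and mesh. Origin on the bench under the middle of the shut gate; x level through the gate into the bay (away from the robot), y left along the front, z up. Gate posts at y = 140 (hinge) and -140 mm (latch), 20 x 20, 255 mm high, on x = 0. Back fence at x = 370 mm. The floor behind the gate is clear.
- gate_hinge (a point): point on the bench on the gate's upright hinge axis: bay x = 0, y = 120 mm. Left of the hinge post the front is a fixed mesh panel, 190 mm high; side and back fences are 100 mm high.
- gate (a joint): angle of the gate, rad: 0 shut, grows as it swings into the bay (anticlockwise from above; it opens inwards only), 1.3 at its buffered open stop. Latched, it has only 0.02 of play. From about 0.1 on the bar is outside the catch and may come down. Light friction, about 1 N at the lever; the gate stays where it is left.
- gate_leaf: gate leaf: 20 mm profile frame with mesh, 230 mm wide, from 30 to 185 mm above the bench. Origin on the bench under the leaf's middle, in its mid-plane, 120 mm from the hinge axis; axes as the bay's when shut, turning with the gate. A black pull handle (upright 10 mm bar, 55 to 150 mm high) stands 46 mm out of the near face at y = -80 mm.
- thumb_latch: steel saddle on the gate's top rail, 50 mm from the leaf's middle towards the latch post; the thumb lever in it crosses over the rail. Origin on the lever's pivot pin (pin along y), 203 mm above the bench, 170 mm from the hinge axis; axes as the leaf's. Its tail lies under the latch bar on the far side: pad down, bar up. Let go, it returns by weight.
- lever_pin (a point): same point as the saddle's origin. The lever's red thumb pad, 26 mm wide (y), reaches from x = -22 to -61 mm, robot's side. At rest it slopes, outer end up, by 0.2 to 0.6 rad, the end 10 to 31 mm above the pin, by how high the catch is set: feel for it. A steel shoulder at its inner end, about 12 mm high, lets a fingertip on the pad push the gate.
- bar_mount: plate on the gate's far face with the latch bar's pivot. Origin on the pivot, 21 mm beyond the leaf's mid-plane, 50 mm from the leaf's middle towards the hinge, 213 mm above the bench; axes as the leaf's. The dark steel bar (12 x 20 mm, reaching 212 mm from the pivot past the latch post) swings up on it and falls into the catch by its weight.
- catch_bracket: slotted bracket on the latch post's far face; origin on the post's axis, 203 mm up. The catch on it, set anywhere in a 14 mm range, is a C open to the inside: floor, 10 mm lip that holds the bar, hood. Pressed 40 to 50 mm from the pin, the pad goes down 12 to 17 mm from rest (2 to 4 N) till the bar clears the lip; some 3 mm on, it meets the hood: a firm stop.
- spray_bottle: white spray bottle, 70 mm across, 193 mm high, standing on the bench before the fence to the right of the gate; origin under its middle
- finds_tub: lidded plastic tub, 106 x 86 x 63 mm, standing in the back right corner of the bay; origin under its middle
- wood_find: small wooden frame, 160 x 120 x 22 mm, lying on a steel tray in the left part of the bay; origin under its middle
- tablet: black tablet computer, 170 x 250 x 11 mm, lying on the bench before the fence to the left of the gate; origin under its middle

How it is judged:
On the way, in this order (a step that is already met when the one before it is completed fails the run):
1. the thumb lever is pressed while the gate is still shut (contact force between the fingers and thumb_latch above 1 N and value of joint gate below 0.04 rad), for 0.2 s.
2. the gate has left its catch (value of joint gate above 0.13 rad), for 0.1 s.
At the end, for the whole second after the job is handed in: the gate stands open, at more than 1.1 of its 1.3 rad, and at rest (value of joint gate above 1.1 rad and velocity of joint gate between -0.05 and 0.05 rad/s); the robot touches nothing.
It fails at once if the latch bar is forced against its catch with more than 15 N (contact force between bar_mount and catch_bracket above 15 N).
It fails at once if the robot presses on the gate or its lever with more than 20 N (contact force between any of the fingers, the arm and gate_leaf above 20 N).
It fails at once if the robot pushes on the latch bar, its mount or the catch (over 2 N) instead of using the lever (contact force between any of the fingers, the arm and bar_mount above 2 N or contact force between any of the fingers, the arm and catch_bracket above 2 N).
It fails at once if the gate is flung or slammed (faster than 1.2 rad/s) (velocity of joint gate above 1.2 rad/s).
It fails at once if a bystander is moved by more than 20 mm (distance of any of spray_bottle, finds_tub, wood_find, tablet from where it was at the start of the episode above 0.02 m).
It also fails if it takes over 50 s, if anything falls off the work surface, if the arm or the gripper's body presses on something with over 40 N, if the wrist force passes 120 N, or if a joint passes its speed limit or range.

ROBOT

A 7-joint arm with a two-finger parallel gripper is mounted at the origin on the work surface. World frame = base frame: x ahead of the robot, y to its left, z up, the work surface at z = 0. Lengths are in m, angles in rad, forces in N, time in s.
With the tool pointing down it reaches from about 0.425 to 0.925 m from the base axis. Payload 6.8 kg.
Tool frame: the origin (TCP) lies midway between the tips of the shut fingers; the grasp point (between the pads) lies 19 mm behind it; z points along the fingers, y is the line along which they close (so a half turn about z gives the same grasp; the last joint's range is limited). The gripper opens to 85 mm and grips with 20 to 120 N. Pads are 22 mm wide; open, the fingers measure 114 mm over their backs; the gripper's body (76 mm by 85 mm) begins 54 mm behind the grasp point. The pads swing forward as they close: fully open they stand 13 mm farther back than shut.
Start: joints at [1.037, 0.477, 0.022, 1.555, -0.011, 1.109, -0.083], TCP at [0.279, -0.615, 0.231] pointing down, gripper open.
Joint ranges: [-2.96, 2.96], [-0.34, 2.1], [-1.41, 1.46], [0.24, 2.44], [-1.37, 4.51], [0.17, 1.92], [-2.96, 2.96]. Speed limits (rad/s): [2.39, 2.39, 3.14, 3.14, 3.14, 3.14, 3.14].

INTERFACE

Orientations are given as a rotation vector (axis times angle).
In Python, from bench import r gives the robot as it stands. The module is installed in compiled form; this text tells all that it offers.
- The arm moves only by the tool apply_moves, never from a script. Its argument "rows" is a list of rows, each a list of 6 numbers: the shift along the tool's x, y, z scaled (see below), then the turn, a rotation vector about the tool's x, y, z scaled (see below). A call has 1 to 5 rows; each row is the pose to reach, as a shift and turn from the pose commanded when the call began, along the tool's axes at that moment; what a row does not reach only later rows make up. The controller multiplies each number of a shift by 0.25 m and each number of a turn by 90 degrees. A row lasts 1/8 s, in which the tool goes at most 62.5 mm and 10.7 degrees, less where a joint would pass 70% of its speed; a pose out of reach is approached as far as the arm can. A call with a number of a shift or a turn outside -1 to 1 is refused whole. A call with a gripper value outside its range is refused whole. "claw" is the opening, from 0 (shut) to 1 (fully open), set as the call begins (left out, the last holds). The fingers move at their own pace and stop on an object; "newtons" is the grip in N (left out, the last holds). Time passes only in rows, so rows that repeat a pose let the fingers close. It gives the time, the measured TCP pose, the force, the opening and the grip force at its end, in the units of the state.
- r.get_obs(): the state, without advancing time (a new reading comes with each control period).
- r.grab_frame(name): name is "scene" or "side" or "wrist"; returns a dict with "pixels" (480x640x3 uint8, red, green, blue), "intrinsics" (3x3 intrinsics, pixels), "eye" and "attitude" of the camera in the world. Camera axes: x right, y up, looking along -z (the intrinsics and any distortion apply to the point x, -y, -z); pixel columns grow to the right and rows downward; lengths in m; the calibration is good to about 2 mm. The wrist camera is an equidistant fisheye: a pixel r from the principal point sees the ray r / f radians off the axis. A picture is of the moment at which its call begins. There is no depth.
- r.hand_in(): hands the job in; it is judged then, once.
Trained networks look in a picture, given as the dict that the camera call returned (one of the last four; its "shot" number tells which), for a name from the list of things; names that differ only in an ending like _2 or _b are one class to them, and where a whole thing is asked for, a point or a joint stands for the part that bears it (a point fixed in the world has none). Each returns a list of dicts, best first, with "conf" (0 to 1); they miss things now and then, are a little off and sometimes report something else, mostly with a low value. They report only what shows in the picture. A call takes as long as a camera call.
- r.search_frame(picture, thing): "rect" ([left, top, width, height] in pixels, round what is visible of it).
- r.outline_of(picture, thing): "pixels" (480x640 bool, what is visible of it) and "rect" ([left, top, width, height] in pixels, round what is visible of it).
- r.landmark_of(picture, thing): "point" ([column, row] in pixels: a listed point, or the origin of a listed thing).
The state is a dict: "clock": time; "joints": joint angles; "qvel": joint speeds; "tau": joint torques, N m; "tcp_pos": TCP position; "orientation": TCP orientation; "contact_force": force on the tool from outside, world axes, zero at the start; "moment": the same for the moment, N m; "grip_width": finger opening in m; "gripper_force": force on a finger pad.
Only numpy, scipy, OpenCV 4.12 (cv2) and the standard library are available. Lean on these libraries where they do the work, as an engineer would, in place of code of your own. Each camera call takes 0.05 s, during which the arm holds its last target. There are 200 camera calls.

## Working session

There is one attempt and no reset: what is moved stays moved. The work goes in short steps, Python scripts to look and compute and a tool call to move; the robot and the scene stay as the last step left them, time stands still between calls to the robot, and variables do not carry over. Pictures are saved under pics/ and viewed, at most 10 in all, crops included, and the job is handed in when it is done.

Besides the shell and the picture viewer there is one more tool, called after "Call:" by a JSON object that holds its "method" and its "body". apply_moves: Moves the arm, as the interface text tells. Its arguments: {"type":"object","properties":{"rows":{"type":"array","items":{"type":"array","items":{"type":"number"}}},"claw":{"type":"number"},"newtons":{"type":"number"}},"required":["rows"]}

```bash
mkdir -p pics; cat > h.py <<'E'
import numpy as np, cv2
from scipy.spatial.transform import Rotation as R
from scipy.optimize import least_squares
def att(f):
    a=np.array(f["attitude"],float)
    return a if a.shape==(3,3) else (R.from_rotvec(a).as_matrix() if a.size==3 else R.from_quat(a).as_matrix())
def proj(f,P):
    K=np.array(f["intrinsics"]); c=(np.atleast_2d(P)-np.array(f["eye"]))@att(f)
    p=np.c_[c[:,0],-c[:,1],-c[:,2]]
    return np.c_[K[0,0]*p[:,0]/p[:,2]+K[0,2],K[1,1]*p[:,1]/p[:,2]+K[1,2]]
def save(f,n): cv2.imwrite("pics/"+n,f["pixels"][:,:,::-1])
E
cat > a.py <<'E'
from bench import r
from h import *
o=r.get_obs(); print({k:np.round(v,3).tolist() for k,v in o.items()})
ps=[]
for n in ["scene","side"]:
    f=r.grab_frame(n); save(f,n+"0.png"); print(n,f["eye"],f["attitude"],[k for k in f])
    for t in ["gate_hinge","lever_pin","bar_mount","catch_bracket","gate_leaf","bay","thumb_latch","spray_bottle","finds_tub","wood_find","tablet"]:
        l=r.landmark_of(f,t)[:2]; print(t,[(np.round(d["point"]).tolist(),round(d["conf"],2)) for d in l])
        if l: ps.append((n,t,l[0]["point"],l[0]["conf"]))
    import pickle; pickle.dump(f,open(n+"0.pkl","wb"))
pickle.dump(ps,open("ps.pkl","wb"))
E
python3 a.py
```

```text
{'clock': 0.0, 'joints': [1.037, 0.478, 0.022, 1.556, -0.012, 1.109, -0.083], 'qvel': [-0.001, 0.0, -0.0, -0.0, -0.002, 0.001, 0.001], 'tau': [0.0, -59.645, 1.608, -28.119, 0.012, 0.009, 0.0], 'tcp_pos': [0.279, -0.614, 0.23], 'orientation': [-3.069, -0.663, 0.001], 'contact_force': [-0.13, -0.011, -0.09], 'moment': [-0.053, -0.017, -0.041], 'gripper_force': 0.0, 'grip_width': 0.085}
scene [ 1.28097756 -0.1813711   1.36094522] [0.48697506 0.37282332 1.23841477] ['pixels', 'intrinsics', 'eye', 'attitude', 'shot']
gate_hinge [([345.0, 260.0], 0.83)]
lever_pin [([274.0, 227.0], 0.6)]
bar_mount [([376.0, 198.0], 0.65)]
catch_bracket [([236.0, 230.0], 0.62)]
gate_leaf [([303.0, 265.0], 0.93)]
bay [([301.0, 266.0], 0.72)]
thumb_latch [([273.0, 225.0], 0.68), ([343.0, 258.0], 0.66)]
spray_bottle [([190.0, 260.0], 0.9)]
finds_tub [([309.0, 371.0], 0.95)]
wood_find [([423.0, 315.0], 0.67), ([343.0, 259.0], 0.46)]
tablet [([375.0, 198.0], 0.86)]
side [0.05653658 0.70501078 1.16408053] [ 0.29133217 -0.83658546 -2.3711823 ] ['pixels', 'intrinsics', 'eye', 'attitude', 'shot']
gate_hinge [([320.0, 306.0], 0.78)]
lever_pin [([374.0, 208.0], 0.81), ([212.0, 298.0], 0.52)]
bar_mount [([337.0, 224.0], 0.84), ([358.0, 273.0], 0.65)]
catch_bracket [([400.0, 187.0], 0.68)]
gate_leaf [([356.0, 270.0], 0.7)]
bay [([357.0, 273.0], 0.77)]
thumb_latch [([373.0, 208.0], 0.61)]
spray_bottle [([443.0, 227.0], 0.72)]
finds_tub [([282.0, 208.0], 0.64)]
wood_find [([211.0, 294.0], 0.64), ([342.0, 391.0], 0.33)]
tablet [([339.0, 391.0], 0.8)]
```

```bash
cat > fit.py <<'E'
from h import *; import pickle
ps=pickle.load(open("ps.pkl","rb")); F={n:pickle.load(open(n+"0.pkl","rb")) for n in["scene","side"]}
M=dict(gate_hinge=[0,.12,0],lever_pin=[0,-.05,.203],bar_mount=[.021,.05,.213],catch_bracket=[0,-.14,.203],gate_leaf=[0,0,0],bay=[0,0,0],thumb_latch=[0,-.05,.203])
def W(q,p): c,s=np.cos(q[2]),np.sin(q[2]); p=np.atleast_2d(p); return np.c_[q[0]+c*p[:,0]-s*p[:,1],q[1]+s*p[:,0]+c*p[:,1],p[:,2]]
def res(q): return np.concatenate([proj(F[n],W(q,M[t]))[0]-x for n,t,x,c in ps if t in M])
best=min((least_squares(res,[.65,0,a],loss="soft_l1",f_scale=2) for a in np.arange(-3,3,.5)),key=lambda s:s.cost)
q=best.x; print(q,best.cost)
for (n,t,x,c),e in zip([p for p in ps if p[1] in M],res(q).reshape(-1,2)): print(n,t,e.round(1))
np.save("q.npy",q)
pts=[[0,.14,0],[0,.14,.255],[0,-.14,0],[0,-.14,.255],[.37,0,0],[-.05,-.05,.223],[0,-.05,.203],[-.046,-.08,.15],[0,-.115,.185],[0,.115,.185]]
for n in F:
    im=F[n]["pixels"][:,:,::-1].copy()
    for u in proj(F[n],W(q,pts)): cv2.circle(im,tuple(int(v) for v in u),2,(255,0,255),-1)
    u=proj(F[n],W(q,[0,-.03,.1]))[0].astype(int); y,x=max(u[1]-130,0),max(u[0]-170,0)
    cv2.imwrite(f"pics/{n}_c.png",cv2.resize(im[y:y+260,x:x+340],None,fx=2,fy=2))
for t in["spray_bottle","finds_tub","wood_find","tablet"]:
    a=[(n,x) for n,tt,x,c in ps if tt==t]
    s=least_squares(lambda p:np.concatenate([proj(F[n],[[p[0],p[1],0]])[0]-x for n,x in a]),[.7,0],loss="soft_l1")
    print(t,s.x.round(3),s.cost.round(1))
print(W(q,[[0,.12,0],[0,-.05,.203],[-.045,-.05,.22],[-.15,-.05,.22]]).round(4))
E
python3 fit.py
```

```text
[ 0.50221994 -0.01455016 -0.12596644] 184.60699367444118
scene gate_hinge [-0.3  0.2]
scene lever_pin [ 1.2 -0.7]
scene bar_mount [-56.7  27.3]
scene catch_bracket [0.9 1.1]
scene gate_leaf [-3.2  1.5]
scene bay [-1.   0.3]
scene thumb_latch [2.  1.3]
side gate_hinge [ 1.6 -0.9]
side lever_pin [0.1 0.2]
side bar_mount [-0.5  1.4]
side catch_bracket [0.3 0.2]
side gate_leaf [-0.   5.5]
side bay [-1.3  2.9]
side thumb_latch [1.2 0.7]
spray_bottle [ 0.404 -0.285] 3.3
finds_tub [ 0.784 -0.073] 1.8
wood_find [0.74  0.237] 5.4
tablet [0.355 0.251] 1.9
[[ 0.5173  0.1045  0.    ]
 [ 0.4959 -0.0642  0.203 ]
 [ 0.4513 -0.0585  0.22  ]
 [ 0.3471 -0.0453  0.22  ]]
```

View pics/scene_c.png

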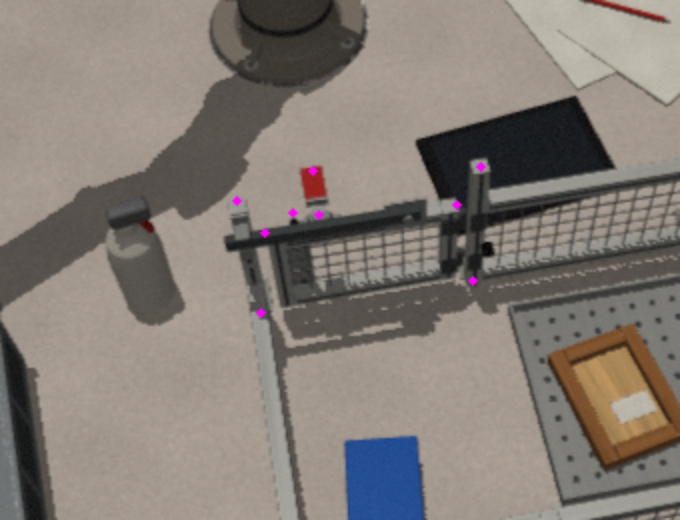

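View pics/side_c.png

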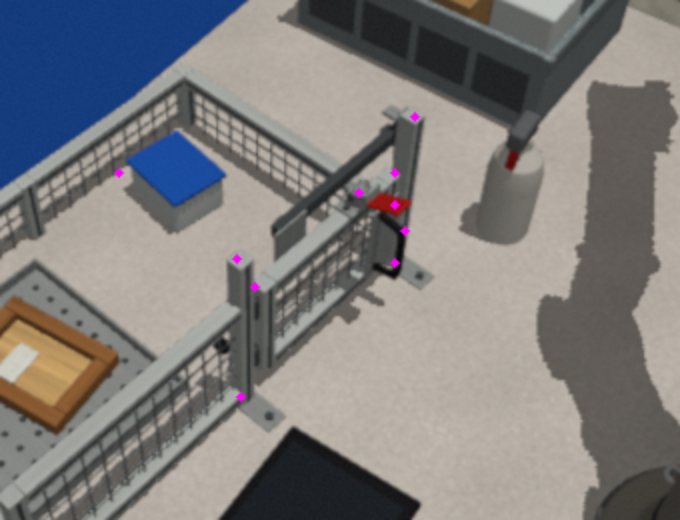

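```bash
cat > mv.py <<'E'
from bench import r
from h import *
q=np.load("q.npy")
def W(p,q=q): c,s=np.cos(q[2]),np.sin(q[2]); return np.array([q[0]+c*p[0]-s*p[1],q[1]+s*p[0]+c*p[1],p[2]])
def pad(th,x=-.04,z=.28,y=-.17): # leaf point at gate angle th (leaf coords about hinge)
    c,s=np.cos(th),np.sin(th); return W([c*x-s*y,.12+s*x+c*y,z]), q[2]+th
def obs():
    o=r.get_obs(); return np.array(o["tcp_pos"]),R.from_rotvec(o["orientation"]),o
def rows(targets,base=None):
    p,Ro=base or obs()[:2]
    for t,psi in targets:
        T=R.from_euler("z",psi)*R.from_euler("x",np.pi)
        print(np.round(np.r_[Ro.inv().apply(t-p)/.25,(Ro.inv()*T).as_rotvec()/(np.pi/2)],4).tolist())
def leaf():
    p,Ro,o=obs(); c,s=np.cos(q[2]),np.sin(q[2]); d=p[:2]-q[:2]
    x=Ro.apply([1,0,0]); return "bay",np.round([c*d[0]+s*d[1],-s*d[0]+c*d[1],p[2]],4),"yaw",round(np.arctan2(x[1],x[0])-q[2],3),"t",o["clock"],"F",np.round(o["contact_force"],2)
E
python3 -c "
from mv import *
print(leaf()); p=obs()[0].copy(); t,psi=pad(0)
rows([(p+[0,0,.05],.426),(p*.5+t*.5+[0,0,.02],.15),(t,psi)])"
```

```text
('bay', array([-0.1462, -0.6235,  0.2313]), 'yaw', np.float64(0.552), 't', 1.2, 'F', array([ 0.82,  0.31, -0.11]))
[0.0, 0.0, -0.2, 0.0, -0.0, -0.0001]
[0.7822, -0.8654, -0.1774, 0.0, -0.0, 0.1756]
[1.5643, -1.7308, -0.1948, 0.0, -0.0, 0.3513]
```

Call:
{"method": "apply_moves", "body": {"rows": [[0, 0, -0.1, 0, 0, 0], [0.05, -0.055, -0.2, 0, 0, 0.02], [0.15, -0.166, -0.2, 0, 0, 0.05], [0.27, -0.3, -0.2, 0, 0, 0.08], [0.4, -0.44, -0.2, 0, 0, 0.1]], "claw": 0, "newtons": 20}}

```text
clock: 1.82
tcp_pos: [0.3247, -0.4721, 0.2814]
orientation: [3.113, 0.418, 0.0]
contact_force: [1.3, 0.0, 0.2]
grip_width: -0.0001
gripper_force: 0.0
```

```bash
python3 -c "
from mv import *
print(leaf()); p=obs()[0].copy(); t,psi=pad(0)
rows([(p*.5+t*.5+[0,0,.005],.15),(t,psi)])"
```

```text
('bay', array([-0.1187, -0.4763,  0.2814]), 'yaw', np.float64(0.393), 't', 1.825, 'F', array([1.26, 0.04, 0.18]))
[0.4717, -0.7274, -0.0174, 0.0003, -0.0002, 0.0744]
[0.9433, -1.4548, 0.0053, 0.0003, -0.0002, 0.2501]
```

Call:
{"method": "apply_moves", "body": {"rows": [[0.1, -0.154, 0, 0, 0, 0.04], [0.22, -0.34, 0, 0, 0, 0.08], [0.34, -0.525, 0, 0, 0, 0.12], [0.46, -0.71, 0, 0, 0, 0.16], [0.56, -0.864, 0, 0, 0, 0.2]]}}

```text
clock: 2.45
tcp_pos: [0.4026, -0.2257, 0.2817]
orientation: [3.14, -0.073, 0.001]
contact_force: [0.1, 0.0, -0.1]
grip_width: -0.0003
gripper_force: 0.0
```

```bash
python3 -c "
from mv import *
print(leaf()); t,psi=pad(0); rows([(t,psi)])"
```

```text
('bay', array([-0.0723, -0.222 ,  0.2817]), 'yaw', np.float64(0.08), 't', 2.45, 'F', array([ 0.07,  0.04, -0.08]))
[0.1835, -0.6755, 0.0066, 0.0002, -0.0006, 0.0507]
```

Call:
{"method": "apply_moves", "body": {"rows": [[0.05, -0.184, 0, 0, 0, 0.02], [0.1, -0.37, 0, 0, 0, 0.04], [0.15, -0.55, 0, 0, 0, 0.05], [0.1835, -0.6755, 0.0066, 0, 0, 0.0507], [0.1835, -0.6755, 0.0066, 0, 0, 0.0507]]}}

```text
clock: 3.08
tcp_pos: [0.4562, -0.0586, 0.2798]
orientation: [-3.135, 0.188, -0.001]
contact_force: [-0.2, -0.5, 0.4]
grip_width: 0.0
gripper_force: 0.0
```

```bash
python3 -c "
from mv import *
print(leaf()); t,psi=pad(0); rows([(t,psi)])
f=r.grab_frame('side'); print(leaf())
u=proj(f,pad(0,-.04,.22)[0])[0].astype(int);print(u, proj(f,pad(0,-.04,.28)[0]))
im=f['pixels'][max(u[1]-120,0):u[1]+60,u[0]-120:u[0]+120,::-1]; cv2.imwrite('pics/s1.png',cv2.resize(im,None,fx=3,fy=3))"
```

```text
('bay', array([-0.0401, -0.0494,  0.2798]), 'yaw', np.float64(0.006), 't', 3.075, 'F', array([-0.17, -0.46,  0.38]))
[0.0005, 0.0023, -0.0006, -0.0004, -0.0004, 0.0038]
('bay', array([-0.0404, -0.0514,  0.2797]), 'yaw', np.float64(0.003), 't', 3.125, 'F', array([-0.12, -0.7 ,  0.58]))
[389 212] [[391.5547134  193.30564624]]
```

View pics/s1.png

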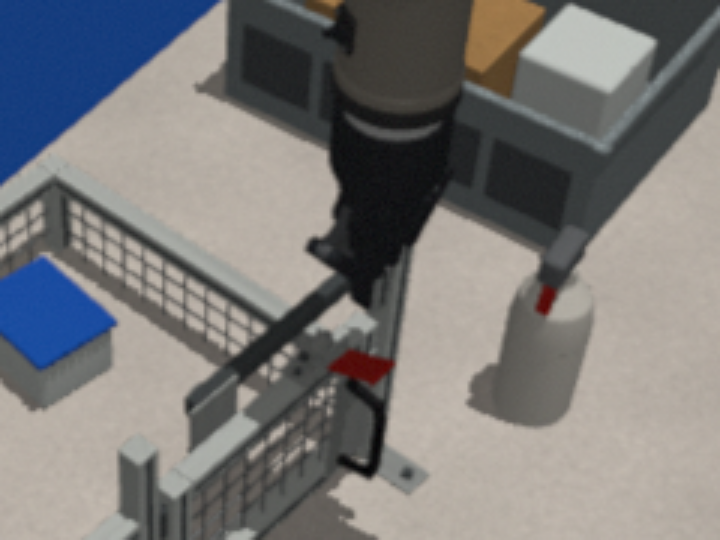

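The picture shows the shut fingertips at about (370,300) of the crop, right above the red pad at (360,367). The wrist camera's bulge at (330,250) clears the bar. Now I go down and feel for the pad.

Call:
{"method": "apply_moves", "body": {"rows": [[0, 0, 0.04, 0, 0, 0], [0, 0, 0.08, 0, 0, 0], [0, 0, 0.12, 0, 0, 0], [0, 0, 0.14, 0, 0, 0], [0, 0, 0.14, 0, 0, 0]]}}

```text
clock: 3.75
tcp_pos: [0.4553, -0.0613, 0.2442]
orientation: [-3.135, 0.197, 0.001]
contact_force: [0.2, -1.0, 0.3]
grip_width: 0.0001
gripper_force: 0.0
```

Call:
{"method": "apply_moves", "body": {"rows": [[0, 0, 0.008, 0, 0, 0], [0, 0, 0.016, 0, 0, 0], [0, 0, 0.024, 0, 0, 0], [0, 0, 0.024, 0, 0, 0]]}}

```text
clock: 4.25
tcp_pos: [0.4555, -0.0612, 0.2385]
orientation: [3.135, -0.196, -0.0]
contact_force: [0.4, -0.1, 0.5]
grip_width: 0.0001
gripper_force: 0.0
```

Call:
{"method": "apply_moves", "body": {"rows": [[0, 0, 0.008, 0, 0, 0], [0, 0, 0.016, 0, 0, 0], [0, 0, 0.016, 0, 0, 0]]}}

```text
clock: 4.62
tcp_pos: [0.4555, -0.0612, 0.2344]
orientation: [-3.135, 0.196, 0.001]
contact_force: [-0.1, -0.5, 0.0]
grip_width: -0.0001
gripper_force: 0.0
```

Call:
{"method": "apply_moves", "body": {"rows": [[0, 0, 0.008, 0, 0, 0], [0, 0, 0.016, 0, 0, 0], [0, 0, 0.016, 0, 0, 0]]}}

```text
clock: 5.0
tcp_pos: [0.4554, -0.0612, 0.2304]
orientation: [3.135, -0.196, -0.001]
contact_force: [0.2, -0.2, -0.0]
grip_width: 0.0001
gripper_force: 0.0
```

Call:
{"method": "apply_moves", "body": {"rows": [[0, 0, 0.008, 0, 0, 0], [0, 0, 0.016, 0, 0, 0], [0, 0, 0.016, 0, 0, 0]]}}

```text
clock: 5.38
tcp_pos: [0.4555, -0.0612, 0.2265]
orientation: [3.135, -0.196, -0.001]
contact_force: [0.3, 0.1, -0.4]
grip_width: -0.0
gripper_force: 0.0
```

Call:
{"method": "apply_moves", "body": {"rows": [[0, 0, 0.008, 0, 0, 0], [0, 0, 0.016, 0, 0, 0], [0, 0, 0.016, 0, 0, 0]]}}

```text
clock: 5.75
tcp_pos: [0.4554, -0.0612, 0.2225]
orientation: [-3.135, 0.196, 0.001]
contact_force: [0.5, 0.6, 0.2]
grip_width: -0.0
gripper_force: 0.0
```

Call:
{"method": "apply_moves", "body": {"rows": [[0, 0, 0.008, 0, 0, 0], [0, 0, 0.012, 0, 0, 0], [0, 0, 0.012, 0, 0, 0]]}}

```text
clock: 6.12
tcp_pos: [0.4555, -0.0612, 0.2196]
orientation: [3.135, -0.196, -0.0]
contact_force: [0.8, 0.1, 0.8]
grip_width: -0.0
gripper_force: 0.0
```

Call:
{"method": "apply_moves", "body": {"rows": [[0, 0, 0.008, 0, 0, 0], [0, 0, 0.012, 0, 0, 0], [0, 0, 0.012, 0, 0, 0]]}}

```text
clock: 6.5
tcp_pos: [0.4556, -0.0613, 0.2167]
orientation: [3.135, -0.196, 0.0]
contact_force: [-1.2, -0.5, 2.1]
grip_width: -0.0002
gripper_force: 0.8
```

Call:
{"method": "apply_moves", "body": {"rows": [[0, 0, 0.006, 0, 0, 0], [0, 0, 0.012, 0, 0, 0], [0, 0, 0.016, 0, 0, 0], [0, 0, 0.016, 0, 0, 0]]}}

```text
clock: 7.0
tcp_pos: [0.4555, -0.0613, 0.2125]
orientation: [3.135, -0.196, -0.0]
contact_force: [-0.4, -0.6, 2.3]
grip_width: 0.0002
gripper_force: 0.9
```

Call:
{"method": "apply_moves", "body": {"rows": [[0, 0, 0.006, 0, 0, 0], [0, 0, 0.012, 0, 0, 0], [0, 0, 0.012, 0, 0, 0]]}}

```text
clock: 7.38
tcp_pos: [0.4555, -0.0613, 0.2095]
orientation: [3.135, -0.196, -0.0]
contact_force: [-0.8, -1.5, 2.6]
grip_width: 0.0001
gripper_force: 0.9
```

```bash
python3 -c "
from mv import *
print(leaf())
f=r.grab_frame('side'); print(leaf())
u=proj(f,pad(0,-.04,.22)[0])[0].astype(int)
im=f['pixels'][max(u[1]-90,0):u[1]+70,u[0]-110:u[0]+90,::-1]; cv2.imwrite('pics/s2.png',cv2.resize(im,None,fx=3,fy=3,interpolation=2))"
```

```text
('bay', array([-0.0405, -0.0523,  0.2095]), 'yaw', np.float64(0.001), 't', 7.375, 'F', array([-0.81, -1.46,  2.58]))
('bay', array([-0.0404, -0.0522,  0.2096]), 'yaw', np.float64(0.001), 't', 7.425, 'F', array([-0.27, -0.91,  1.68]))
```

View pics/s2.png

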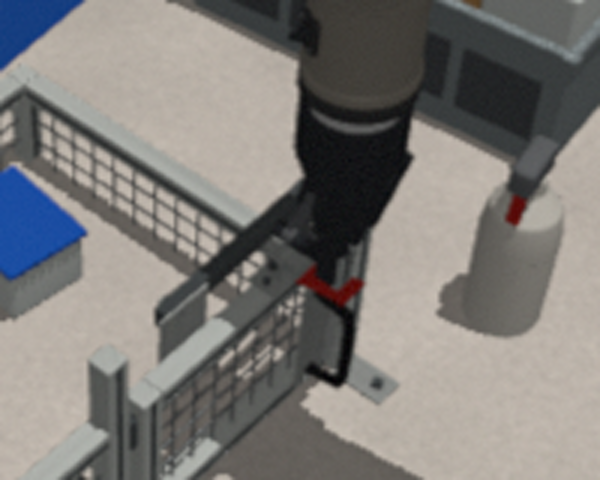

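The fingertip sits on the red pad (around 330,285), pad outer end visible beyond it. I carry on down in small steps.

Call:
{"method": "apply_moves", "body": {"rows": [[0, 0, 0.006, 0, 0, 0], [0, 0, 0.012, 0, 0, 0], [0, 0, 0.012, 0, 0, 0]]}}

```text
clock: 7.8
tcp_pos: [0.4555, -0.0613, 0.2065]
orientation: [3.135, -0.197, -0.0]
contact_force: [-0.9, -2.1, 1.7]
grip_width: -0.0
gripper_force: 1.0
```

Call:
{"method": "apply_moves", "body": {"rows": [[0, 0, 0.006, 0, 0, 0], [0, 0, 0.006, 0, 0, 0], [0, 0, 0.006, 0, 0, 0]]}}

```text
clock: 8.18
tcp_pos: [0.4556, -0.0612, 0.2052]
orientation: [-3.135, 0.196, -0.0]
contact_force: [0.3, -1.3, 1.8]
grip_width: 0.0002
gripper_force: 0.9
```

Call:
{"method": "apply_moves", "body": {"rows": [[0, 0, 0.004, 0, 0, 0], [0, 0, 0.004, 0, 0, 0], [0, 0, 0.004, 0, 0, 0]]}}

```text
clock: 8.55
tcp_pos: [0.4556, -0.0612, 0.2041]
orientation: [3.135, -0.196, 0.0]
contact_force: [-0.8, -1.1, 2.1]
grip_width: 0.0001
gripper_force: 1.0
```

Call:
{"method": "apply_moves", "body": {"rows": [[0, 0, 0.004, 0, 0, 0], [0, 0, 0.004, 0, 0, 0], [0, 0, 0.004, 0, 0, 0]]}}

```text
clock: 8.93
tcp_pos: [0.4556, -0.0612, 0.2031]
orientation: [3.135, -0.196, 0.0]
contact_force: [-0.1, -1.3, 2.1]
grip_width: 0.0001
gripper_force: 1.0
```

Call:
{"method": "apply_moves", "body": {"rows": [[0, 0, 0.003, 0, 0, 0], [0, 0, 0.003, 0, 0, 0], [0, 0, 0.003, 0, 0, 0]]}}

```text
clock: 9.3
tcp_pos: [0.4556, -0.0613, 0.2024]
orientation: [3.135, -0.196, 0.0]
contact_force: [-0.4, -1.7, 2.0]
grip_width: -0.0003
gripper_force: 1.0
```

```bash
python3 -c "
from mv import *
for i in range(4):
  f=r.grab_frame('scene'); print(leaf())
u=proj(f,pad(0,-.0,.22)[0])[0].astype(int)
im=f['pixels'][max(u[1]-80,0):u[1]+60,u[0]-100:u[0]+120,::-1]; cv2.imwrite('pics/s3.png',cv2.resize(im,None,fx=3.5,fy=3.5,interpolation=2))"
```

```text
('bay', array([-0.0404, -0.0522,  0.2024]), 'yaw', np.float64(0.001), 't', 9.35, 'F', array([-0.44, -1.71,  1.36]))
('bay', array([-0.0404, -0.0522,  0.2024]), 'yaw', np.float64(0.001), 't', 9.4, 'F', array([-0.14, -0.38,  1.34]))
('bay', array([-0.0404, -0.0522,  0.2024]), 'yaw', np.float64(0.001), 't', 9.45, 'F', array([ 0.5 , -1.47,  2.  ]))
('bay', array([-0.0404, -0.0522,  0.2024]), 'yaw', np.float64(0.001), 't', 9.5, 'F', array([-1.11, -1.07,  2.66]))
```

View pics/s3.png

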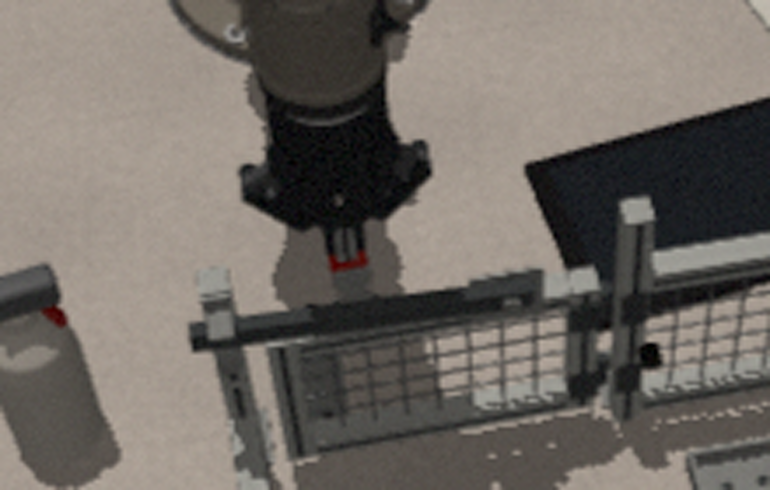

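The tip is centred on the pad (345,260) and the bar is visibly higher at the latch post (200,330). I go on until the hood can be felt.

Call:
{"method": "apply_moves", "body": {"rows": [[0, 0, 0.003, 0, 0, 0], [0, 0, 0.003, 0, 0, 0], [0, 0, 0.003, 0, 0, 0]]}}

```text
clock: 9.88
tcp_pos: [0.4556, -0.0612, 0.2016]
orientation: [3.135, -0.196, -0.0]
contact_force: [-0.6, -1.0, 1.6]
grip_width: 0.0001
gripper_force: 1.0
```

Call:
{"method": "apply_moves", "body": {"rows": [[0, 0, 0.003, 0, 0, 0], [0, 0, 0.003, 0, 0, 0], [0, 0, 0.003, 0, 0, 0]]}}

```text
clock: 10.25
tcp_pos: [0.4556, -0.0612, 0.2009]
orientation: [3.135, -0.196, 0.0]
contact_force: [-0.9, -2.4, 2.4]
grip_width: -0.0002
gripper_force: 1.2
```

Call:
{"method": "apply_moves", "body": {"rows": [[0, 0, 0.002, 0, 0, 0], [0, 0, 0.002, 0, 0, 0], [0, 0, 0.002, 0, 0, 0]]}}

```text
clock: 10.62
tcp_pos: [0.4557, -0.0612, 0.2005]
orientation: [3.135, -0.196, 0.0]
contact_force: [-0.8, -1.2, 3.9]
grip_width: 0.0
gripper_force: 2.0
```

Call:
{"method": "apply_moves", "body": {"rows": [[0.004, 0, 0, 0, 0, 0], [0.008, 0, 0, 0, 0, 0], [0.012, 0, 0, 0, 0, 0], [0.016, 0, 0, 0, 0, 0]]}}

```text
clock: 11.12
tcp_pos: [0.4594, -0.0614, 0.2003]
orientation: [-3.135, 0.196, 0.001]
contact_force: [-3.5, -1.0, 4.0]
grip_width: 0.0002
gripper_force: 2.1
```

Call:
{"method": "apply_moves", "body": {"rows": [[0, 0, -0.003, 0, 0, 0], [0, 0, -0.003, 0, 0, 0]]}}

```text
clock: 11.38
tcp_pos: [0.4601, -0.0617, 0.2013]
orientation: [-3.135, 0.196, -0.002]
contact_force: [-1.0, 0.0, 2.0]
grip_width: 0.0001
gripper_force: 1.1
```

Call:
{"method": "apply_moves", "body": {"rows": [[0.004, 0, 0, 0, 0, 0], [0.008, 0, 0, 0, 0, 0], [0.012, 0, 0, 0, 0, 0], [0.012, 0, 0, 0, 0, 0]]}}

```text
clock: 11.88
tcp_pos: [0.4627, -0.0623, 0.2011]
orientation: [3.135, -0.197, 0.0]
contact_force: [-0.9, -1.4, 2.4]
grip_width: 0.0003
gripper_force: 1.0
```

```bash
python3 -c "
from mv import *
print(leaf())
f=r.grab_frame('scene'); print(leaf())
for t in ['lever_pin','thumb_latch','bar_mount','gate_leaf']: print(t,[(np.round(d['point'],1),round(d['conf'],2)) for d in r.landmark_of(f,t)[:1]])
for th in (0,.02,.04,.06): print(th,proj(f,[pad(th,0,.203)[0],pad(th,.021,.213,-.07)[0]]).round(1).tolist())"
```

```text
('bay', array([-0.0332, -0.0524,  0.2011]), 'yaw', np.float64(0.001), 't', 11.875, 'F', array([-0.92, -1.44,  2.38]))
('bay', array([-0.0332, -0.0523,  0.2012]), 'yaw', np.float64(0.001), 't', 11.925, 'F', array([-0.84, -2.21,  2.68]))
lever_pin [(array([275.4, 229.8]), 0.42)]
thumb_latch [(array([276.7, 228.5]), 0.71)]
bar_mount [(array([321.1, 224.2]), 0.75)]
gate_leaf [(array([299.6, 267.7]), 0.76)]
0 [[275.4, 226.0], [319.0, 224.8]]
0.02 [[275.6, 227.2], [319.3, 225.3]]
0.04 [[275.9, 228.3], [319.6, 225.7]]
0.06 [[276.1, 229.5], [319.9, 226.2]]
```

Call:
{"method": "apply_moves", "body": {"rows": [[0.006, 0, 0, 0, 0, 0], [0.012, 0, 0, 0, 0, 0], [0.018, 0, 0, 0, 0, 0], [0.024, 0, 0, 0, 0, 0]]}}

```text
clock: 12.62
tcp_pos: [0.4686, -0.0628, 0.2011]
orientation: [-3.135, 0.196, 0.0]
contact_force: [-0.7, -1.6, 1.6]
grip_width: -0.0002
gripper_force: 1.0
```

```bash
python3 -c "
from mv import *
print(leaf())
f=r.grab_frame('scene'); print(leaf())
for t in ['lever_pin','thumb_latch','bar_mount','gate_leaf']: print(t,[(np.round(d['point'],1),round(d['conf'],2)) for d in r.landmark_of(f,t)[:1]])"
```

```text
('bay', array([-0.0273, -0.0521,  0.2011]), 'yaw', np.float64(0.001), 't', 12.625, 'F', array([-0.66, -1.55,  1.65]))
('bay', array([-0.0271, -0.0521,  0.2011]), 'yaw', np.float64(0.001), 't', 12.675, 'F', array([ 0.23, -1.74,  2.6 ]))
lever_pin [(array([278.4, 230.1]), 0.72)]
thumb_latch [(array([275.1, 229.1]), 0.68)]
bar_mount [(array([321.2, 226.8]), 0.68)]
gate_leaf [(array([298.7, 269.9]), 0.69)]
```

Call:
{"method": "apply_moves", "body": {"rows": [[0.008, 0, 0, 0, 0, 0], [0.016, 0, 0, 0, 0, -0.01], [0.024, 0, 0, 0, 0, -0.02], [0.032, 0, 0, 0, 0, -0.03], [0.04, 0, 0, 0, 0, -0.04]]}}

```text
clock: 13.5
tcp_pos: [0.4786, -0.0641, 0.2011]
orientation: [-3.14, 0.096, 0.0]
contact_force: [-1.1, -1.7, 2.1]
grip_width: -0.0002
gripper_force: 1.1
```

```bash
cat > look.py <<'E'
from mv import *
import sys
print(leaf())
f=r.grab_frame('scene'); obsv=[]
M=dict(lever_pin=[0,.203,-.17],thumb_latch=[0,.203,-.17],bar_mount=[.021,.213,-.07],gate_leaf=[0,0,-.12])
L={t:r.landmark_of(f,t)[:1] for t in M}
L={t:d[0]['point'] for t,d in L.items() if d}
s=min((least_squares(lambda a:np.concatenate([proj(f,pad(a[0],*M[t])[0])[0]-x for t,x in L.items()]),[a0],loss='soft_l1',f_scale=2) for a0 in (0,.4,.8,1.2)),key=lambda s:s.cost)
th=s.x[0]; print('gate',round(th,3),s.cost,s.fun.round(1))
p,Ro,o=obs(); h=W([0,.12,0]); d=R.from_euler('z',-(q[2]+th)).apply(p-h); print('tip in leaf (x,y+.12)',d.round(4))
if len(sys.argv)>1: 
    u=proj(f,p)[0].astype(int); x,y=max(u[0]-130,0),max(u[1]-100,0); cv2.imwrite('pics/'+sys.argv[1],cv2.resize(f['pixels'][y:y+190,x:x+250,::-1],None,fx=3,fy=3,interpolation=2))
E
python3 look.py s4.png
```

```text
('bay', array([-0.0173, -0.0521,  0.2011]), 'yaw', np.float64(0.065), 't', 13.5, 'F', array([-1.1 , -1.7 ,  2.09]))
gate 0.099 251.19808097663392 [  0.5  -1.2 -97.4  30.8  -1.5   0.6  -1.2  -0.3]
tip in leaf (x,y+.12) [-0.0339 -0.1696  0.2013]
```

View pics/s4.png

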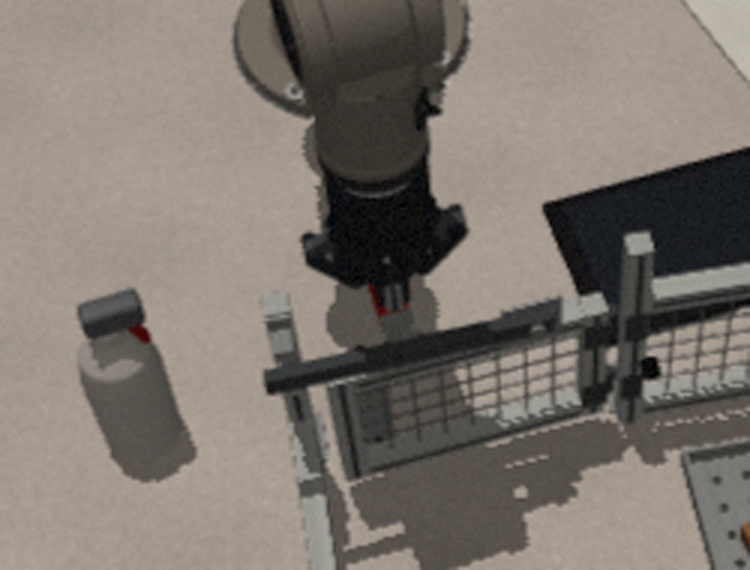

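The gate has left the catch: the bar end (270,380) is clear inside the post, and the tip is still on the pad (390,300). Now the arc.

```bash
cat > arc.py <<'E'
from mv import *
import sys
a=[float(v) for v in sys.argv[1:]]
print(leaf()); rows([pad(t,-.033,.202) for t in a])
E
python3 arc.py .13 .165 .2 .24 .28
```

```text
('bay', array([-0.017 , -0.0521,  0.2013]), 'yaw', np.float64(0.064), 't', 13.75, 'F', array([-0.6 , -2.29,  2.11]))
[0.0251, 0.0045, -0.0028, 0.0, -0.0005, -0.0423]
[0.0492, 0.0071, -0.0028, 0.0, -0.0005, -0.0645]
[0.0734, 0.0088, -0.0027, 0.0, -0.0005, -0.0868]
[0.1011, 0.0098, -0.0027, 0.0, -0.0005, -0.1123]
[0.1288, 0.0097, -0.0027, 0.0, -0.0005, -0.1377]
```

Call:
{"method": "apply_moves", "body": {"rows": [[0.02, 0.003, 0, 0, 0, -0.03], [0.045, 0.006, 0, 0, 0, -0.06], [0.073, 0.009, -0.001, 0, 0, -0.085], [0.101, 0.01, -0.002, 0, 0, -0.112], [0.129, 0.01, -0.002, 0, 0, -0.138]]}}

```text
clock: 14.38
tcp_pos: [0.5109, -0.068, 0.2016]
orientation: [-3.131, -0.246, -0.0]
contact_force: [-0.5, 0.9, 2.1]
grip_width: -0.0
gripper_force: 1.1
```

```bash
python3 look.py; python3 arc.py .32 .36 .41 .46 .51
```

```text
('bay', array([ 0.0153, -0.0519,  0.2016]), 'yaw', np.float64(0.283), 't', 14.375, 'F', array([-0.52,  0.95,  2.08]))
gate 0.289 5.349283161368329 [-0.5  0.6 -2.4 -1.4 -0.8  2. ]
tip in leaf (x,y+.12) [-0.0345 -0.1694  0.2018]
('bay', array([ 0.0151, -0.0522,  0.2018]), 'yaw', np.float64(0.28), 't', 14.625, 'F', array([1.2 , 2.08, 1.66]))
[0.0275, 0.0062, -0.0008, -0.0002, -0.0004, -0.0253]
[0.055, 0.0098, -0.0008, -0.0002, -0.0004, -0.0507]
[0.0895, 0.0128, -0.0008, -0.0002, -0.0004, -0.0826]
[0.1241, 0.0141, -0.0008, -0.0002, -0.0004, -0.1144]
[0.1587, 0.0137, -0.0007, -0.0002, -0.0004, -0.1462]
```

Call:
{"method": "apply_moves", "body": {"rows": [[0.022, 0.005, 0, 0, 0, -0.02], [0.053, 0.01, 0, 0, 0, -0.05], [0.0895, 0.013, 0, 0, 0, -0.083], [0.124, 0.014, 0, 0, 0, -0.114], [0.158, 0.0137, 0, 0, 0, -0.146]]}}

```text
clock: 15.25
tcp_pos: [0.55, -0.066, 0.2015]
orientation: [-3.083, -0.603, 0.001]
contact_force: [-1.0, 1.4, 1.6]
grip_width: 0.0
gripper_force: 1.2
```

```bash
python3 look.py; python3 arc.py .55 .59 .64 .69 .74
```

```text
('bay', array([ 0.0539, -0.0451,  0.2015]), 'yaw', np.float64(0.512), 't', 15.25, 'F', array([-0.95,  1.38,  1.65]))
gate 0.519 3.170374629648756 [ 0.9  1.  -2.2 -0.3  0.5 -0.7  0.  -0.1]
tip in leaf (x,y+.12) [-0.0352 -0.1701  0.2017]
('bay', array([ 0.0538, -0.0451,  0.2017]), 'yaw', np.float64(0.509), 't', 15.5, 'F', array([0.96, 1.25, 1.6 ]))
[0.0301, 0.0033, -0.0014, 0.0001, 0.0, -0.026]
[0.0576, 0.0069, -0.0014, 0.0001, 0.0, -0.0515]
[0.0921, 0.0098, -0.0014, 0.0001, 0.0, -0.0833]
[0.1267, 0.0111, -0.0014, 0.0001, 0.0, -0.1152]
[0.1613, 0.0106, -0.0014, 0.0001, 0.0, -0.147]
```

Call:
{"method": "apply_moves", "body": {"rows": [[0.022, 0.003, 0, 0, 0, -0.02], [0.055, 0.007, 0, 0, 0, -0.05], [0.092, 0.01, 0, 0, 0, -0.083], [0.126, 0.011, 0, 0, 0, -0.115], [0.16, 0.0106, 0, 0, 0, -0.147]]}}

```text
clock: 16.12
tcp_pos: [0.5888, -0.0535, 0.2016]
orientation: [2.993, 0.955, -0.0]
contact_force: [-0.7, -0.8, 2.1]
grip_width: -0.0003
gripper_force: 1.2
```

```bash
python3 look.py; python3 arc.py .78 .82 .87 .92 .97
```

```text
('bay', array([ 0.0907, -0.0277,  0.2016]), 'yaw', np.float64(0.744), 't', 16.125, 'F', array([-0.72, -0.79,  2.06]))
gate 0.773 5.122450732965498 [-0.1 -0.4  1.8 -0.7 -2.8 -0.8  0.8 -0.3]
tip in leaf (x,y+.12) [-0.0385 -0.1689  0.2017]
('bay', array([ 0.0903, -0.0278,  0.2017]), 'yaw', np.float64(0.74), 't', 16.375, 'F', array([0.99, 0.59, 1.75]))
[0.0272, 0.0046, -0.0011, 0.0002, -0.0002, -0.0253]
[0.0547, 0.0083, -0.0011, 0.0002, -0.0002, -0.0507]
[0.0892, 0.0113, -0.001, 0.0002, -0.0002, -0.0826]
[0.1238, 0.0126, -0.001, 0.0002, -0.0002, -0.1144]
[0.1584, 0.0121, -0.001, 0.0002, -0.0002, -0.1462]
```

Call:
{"method": "apply_moves", "body": {"rows": [[0.022, 0.004, 0, 0, 0, -0.02], [0.053, 0.008, 0, 0, 0, -0.05], [0.089, 0.011, 0, 0, 0, -0.083], [0.124, 0.0126, 0, 0, 0, -0.114], [0.158, 0.012, 0, 0, 0, -0.146]]}}

```text
clock: 17.0
tcp_pos: [0.6226, -0.0327, 0.2016]
orientation: [-2.864, -1.292, -0.0]
contact_force: [-0.1, -0.2, 2.7]
grip_width: -0.0003
gripper_force: 1.1
```

```bash
python3 look.py s5.png; python3 arc.py 1.01 1.06 1.11 1.16 1.21
```

```text
('bay', array([ 0.1217, -0.0028,  0.2016]), 'yaw', np.float64(0.973), 't', 17.0, 'F', array([-0.09, -0.23,  2.66]))
gate 0.99 8.856175730229005 [-1.2  0.   3.  -0.5 -1.7 -0.  -0.5  3.2]
tip in leaf (x,y+.12) [-0.0363 -0.1689  0.2017]
('bay', array([ 0.1213, -0.003 ,  0.2017]), 'yaw', np.float64(0.97), 't', 17.25, 'F', array([0.8 , 1.42, 1.15]))
[0.027, 0.0065, -0.0011, -0.0, -0.0002, -0.0255]
[0.0613, 0.0108, -0.001, -0.0, -0.0002, -0.0573]
[0.0959, 0.0135, -0.001, -0.0, -0.0002, -0.0892]
[0.1305, 0.0144, -0.001, -0.0, -0.0002, -0.121]
[0.1651, 0.0136, -0.001, -0.0, -0.0002, -0.1528]
```

View pics/s5.png

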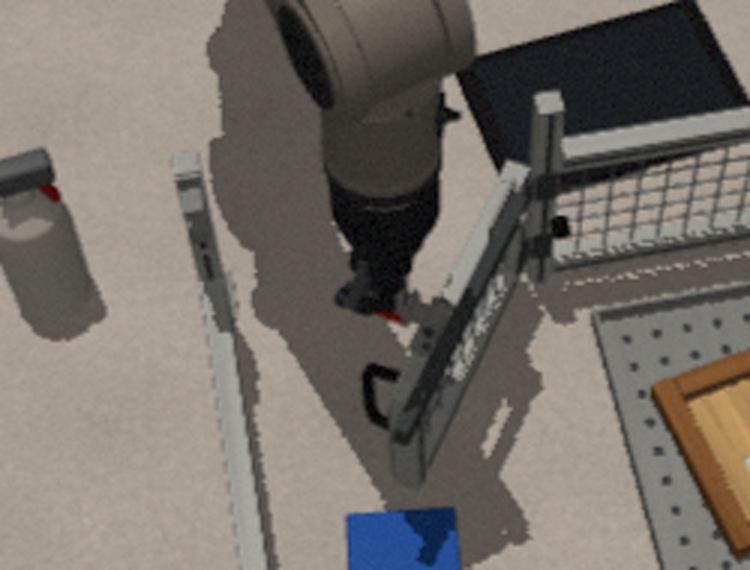

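The gate is wide open (about 0.98 rad), with the leaf running from (520,180) to (400,470) and the tip on the pad at (390,315). One more arc takes it to about 1.22.

Call:
{"method": "apply_moves", "body": {"rows": [[0.022, 0.005, 0, 0, 0, -0.02], [0.053, 0.01, 0, 0, 0, -0.05], [0.089, 0.013, 0, 0, 0, -0.083], [0.126, 0.0144, 0, 0, 0, -0.117], [0.16, 0.0136, 0, 0, 0, -0.15]]}}

```text
clock: 17.88
tcp_pos: [0.6516, -0.0046, 0.2016]
orientation: [-2.691, -1.62, -0.0]
contact_force: [-1.0, -0.2, 2.9]
grip_width: -0.0002
gripper_force: 1.2
```

```bash
python3 look.py
```

```text
('bay', array([0.147 , 0.0287, 0.2016]), 'yaw', np.float64(1.21), 't', 17.875, 'F', array([-1.01, -0.18,  2.87]))
gate 1.221 13.297905521828934 [-0.   6.4 -0.6  0.5  0.3  1.9  0.   2.3]
tip in leaf (x,y+.12) [-0.0361 -0.1692  0.2017]
```

Call:
{"method": "apply_moves", "body": {"rows": [[0, 0, -0.012, 0, 0, 0], [0, 0, -0.028, 0, 0, 0], [0, 0, -0.048, 0, 0, 0], [0, 0, -0.07, 0, 0, 0], [0, 0, -0.1, 0, 0, 0]]}}

```text
clock: 18.75
tcp_pos: [0.6512, -0.0056, 0.227]
orientation: [2.695, 1.615, -0.0]
contact_force: [-0.3, 0.6, -0.3]
grip_width: -0.0001
gripper_force: 0.0
```

Call:
{"method": "apply_moves", "body": {"rows": [[0, 0, -0.08, 0, 0, 0], [0, 0, -0.18, 0, 0, 0], [-0.05, 0, -0.28, 0, 0, 0], [-0.1, 0, -0.32, 0, 0, 0], [-0.1, 0, -0.32, 0, 0, 0]]}}

```text
clock: 19.38
tcp_pos: [0.6394, -0.0293, 0.3075]
orientation: [2.695, 1.61, 0.001]
contact_force: [-0.2, 0.1, 0.3]
grip_width: 0.0001
gripper_force: 0.0
```

Call:
{"method": "apply_moves", "body": {"rows": [[0, 0, 0, 0, 0, 0], [0, 0, 0, 0, 0, 0], [0, 0, 0, 0, 0, 0]]}}

```text
clock: 19.75
tcp_pos: [0.6392, -0.0271, 0.3059]
orientation: [-2.694, -1.615, 0.001]
contact_force: [0.1, 0.6, -0.8]
grip_width: -0.0003
gripper_force: 0.0
```

```bash
python3 look.py s6.png
```

```text
('bay', array([0.1375, 0.0048, 0.3059]), 'yaw', np.float64(1.206), 't', 19.75, 'F', array([ 0.14,  0.58, -0.78]))
gate 1.176 13.276142524194764 [-1.2  3.4  1.4  0.5 -4.  -0.   0.1  2.7]
tip in leaf (x,y+.12) [-0.0536 -0.1715  0.3065]
```

View pics/s6.png

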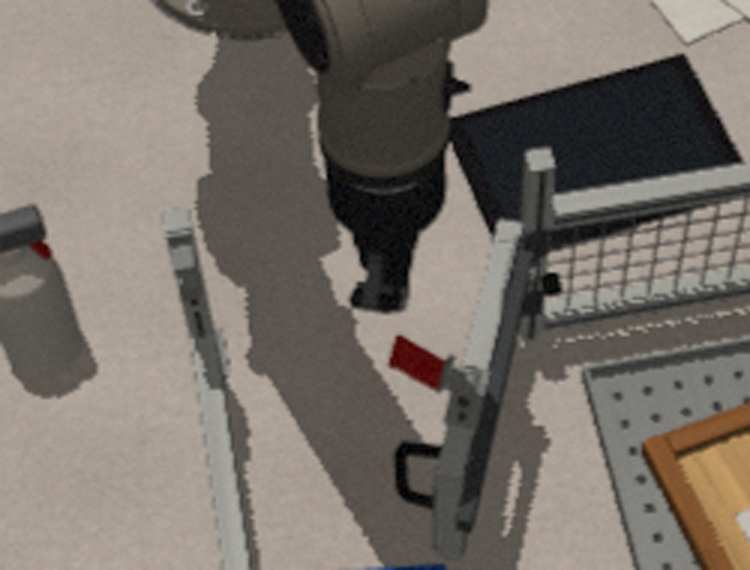

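The gate stands open at about 1.2 rad, the pad (415,360) has returned to its raised rest, and the arm is clear of everything.

```bash
python3 -c "
from bench import r
print(r.hand_in())"
```

```text
the job is handed in; nothing more can be done
None
```

The gate was opened with the lever to about 1.2 rad by camera (more than 1.1 needed) and the arm backed clear; I handed the job in at about 20 s, and the hand-in returned no verdict.

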